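# Pack the carry caddy for the drying station

### The arm

A 6-joint arm with a two-finger parallel gripper is mounted at the origin on the work surface. World frame = base frame: x ahead of the robot, y to its left, z up, the work surface at z = 0. Lengths are in m, angles in rad, forces in N, time in s.
With the tool pointing down it reaches from about 0.325 to 0.9 m from the base axis. Payload 6.1 kg.
Tool frame: the origin (TCP) lies at the very end of the fingers, on their centre line; the grasp point (between the pads) lies 19 mm behind it; z points along the fingers, y is the line along which they close (so a half turn about z gives the same grasp; the last joint's range is limited). The gripper opens to 85 mm and grips with 20 to 120 N. Pads are 22 mm wide; open, the fingers measure 114 mm over their backs; the gripper's body (76 mm by 85 mm) begins 54 mm behind the grasp point. The pads swing forward as they close: fully open they stand 13 mm farther back than shut.
Start: joints at [-1.326, 0.22, 1.526, -0, 1.395, -0.126], TCP at [0.226, -0.583, 0.231] pointing down, gripper open.
Joint ranges: [-2.98, 2.98], [-0.91, 2.08], [0.09, 2.57], [-1.24, 4.39], [0.2, 2.65], [-2.68, 2.68]. Speed limits (rad/s): [2.57, 2.57, 3.01, 3.14, 3.14, 3.14].

### API

Orientations are given as a unit quaternion [w, x, y, z].
In Python, from workcell import robot gives the robot as it stands. The module is installed in compiled form; this text tells all that it offers.
- The arm moves only by the tool arm_command, never from a script. Its argument "deltas" is a list of rows, each a list of 7 numbers: the shift along the world's x, y, z scaled (see below), then the turn, a rotation vector about the world's x, y, z scaled (see below), then the closure, from 0 (fully open) to 1 (shut). In form: [[dx, dy, dz, ax, ay, az, claw], ...]. A call has exactly 10 rows; each row is the pose to reach, as a shift and turn from the pose commanded when the call began; what a row does not reach only later rows make up. The controller multiplies each number of a shift by 0.2 m and each number of a turn by 60 degrees. A row lasts 1/10 s, in which the tool goes at most 50 mm and 8.59 degrees, less where a joint would pass 70% of its speed; a pose out of reach is approached as far as the arm can. A call with a number of a shift or a turn outside -1 to 1 is refused whole. A call with a gripper value outside its range is refused whole. The fingers move at their own pace and stop on an object; "newtons" is the grip in N (left out, the last holds). Time passes only in rows, so rows that repeat a pose let the fingers close, or fill a call up. It gives the time, the measured TCP pose, the force, the opening and the grip force at its end, in the units of the state.
- robot.get_obs(): the state, without advancing time (a new reading comes with each control period).
- robot.snapshot(name): name is "side" or "top" or "wrist"; returns a dict with "image" (420x560x3 uint8, blue, green, red), "range_z" (420x560 float32, m along the optical axis (not along the pixel's ray), 0 where there is no reading), "camera_matrix" (3x3 intrinsics, pixels), "D" ([k1, k2, p1, p2, k3] as OpenCV has them; the pictures are not rectified), "origin" and "attitude" of the camera in the world; the wrist camera has in their place "T_tool_cam" (4x4, takes a point from camera to tool coordinates, whose origin is the TCP and whose axes are the flange's). Camera axes: x right, y up, looking along -z (the intrinsics and any distortion apply to the point x, -y, -z); pixel columns grow to the right and rows downward; lengths in m; the calibration is good to about 2 mm. A picture is of the moment at which its call begins: read the wrist's pose just before it.
- robot.finish_job(): hands the job in; it is judged then, once.
Trained networks look in a picture, given as the dict that the camera call returned (one of the last four; its "shot" number tells which), for a name from the list of things; names that differ only in an ending like _2 or _b are one class to them, and where a whole thing is asked for, a point or a joint stands for the part that bears it (a point fixed in the world has none). Each returns a list of dicts, best first, with "confidence" (0 to 1); they miss things now and then, are a little off and sometimes report something else, mostly with a low value. They report only what shows in the picture. A call takes as long as a camera call. They do not tell look-alikes from the thing itself.
- robot.find_in(picture, label): "centre" ([column, row] in pixels, amid what is visible of it).
- robot.silhouettes(picture, label): "region" (420x560 bool, what is visible of it) and "centre" ([column, row] in pixels, amid what is visible of it).
- robot.mark_of(picture, label): "centre" ([column, row] in pixels: a listed point, or the origin of a listed thing).
The state is a dict: "t": time; "joint_positions": joint angles; "joint_velocities": joint speeds; "tau": joint torques, N m; "ee_pos": TCP position; "tcp_rot": TCP orientation; "wrist_force": force on the tool from outside, world axes, zero at the start; "ft_torque": the same for the moment, N m; "gripper_width": finger opening in m; "gripper_force": force on a finger pad.
Only numpy, scipy, OpenCV 4.12 (cv2) and the standard library are available. Lean on these libraries where they do the work, as an engineer would, in place of code of your own. Each camera call takes 0.05 s, during which the arm holds its last target. There are 200 camera calls.

### The job

Pack the green carry caddy from the chopping board: lay the wooden spoon and the red spatula flat in its two long outer compartments, one in each, and stand the jar upright in the square bay in the middle, under the handle. Keep the jar upright all the way, set each thing down on the caddy's floor rather than dropping it, and leave the knife, the yellow pepper and the bowl where they are.

Things in the scene. Friction and masses are not known exactly. Their poses are not given: they have to be found in the camera images.
- caddy: Green open caddy, fixed to the table, 240 (x) x 300 (y) mm; walls and dividers 40 high, 5 thick; floor 5 thick. Origin: centre of its underside, z up. Across y: long compartment (y -145 to -45), middle strip (y -40 to 40) and long compartment (y 45 to 145), all 230 long in x. Cross walls at x = -42.5 and 42.5 make the square bay in the middle strip.
- caddy_handle (a point): Middle of the caddy's wooden handle bar, 24 mm in diameter, 300 long, along the caddy's y, right over its middle, axis 300 mm above the table; on two uprights 30 (x) x 8 (y), 315 high, outside the caddy's ends (y = -154 and 154). A vertical tool does not fit under it; one that leans back towards the robot does.
- jar_bay (a point): Centre of the floor of the caddy's square middle bay (80 x 80 mm), 5 mm above the caddy's underside; axes as the caddy.
- lane_left (a point): Centre of the floor of the caddy's long compartment on its +y side (230 x 100 mm), 5 mm above the underside; its length runs along the caddy's x.
- lane_right (a point): Centre of the floor of the caddy's long compartment on its -y side, likewise.
- board: Blue chopping board lying flat, fixed, 360 (x) x 370 (y) x 8 mm thick. Origin: centre of its underside.
- spoon: Brown wooden spoon lying on the board, 179 mm long. Origin: on its underside, near its balance point. x points along it to the head: handle from x = -98 to 34, 18 wide and 18 high; round head 50 in diameter, 14 high, centred at x = 56. Weighs about 60 g.
- spatula: Spatula with black handle and red blade lying on the board, 187 mm long. Origin: on its underside, near its balance point. x points along it to the blade: handle from x = -98 to 24, 18 wide and 18 high; red blade from x = 19 to 89, 48 wide, 9 high. Weighs about 70 g.
- jar: Closed red jar with a white lid, standing on the board: cylinder 60 mm in diameter, 98 high (lid the top 18). Origin: centre of its underside; z along its axis. Weighs about 220 g.
- knife: Chef's knife with black handle and steel blade, 235 mm long, lying across the far part of the board along y, beside the pepper; bystander. Origin: underside, near its middle.
- yellow_pepper: Yellow bell pepper, 82 mm in diameter, 110 high, standing at a far corner of the board; bystander. Origin: centre of its underside.
- bowl: Steel mixing bowl, 190 mm in diameter, 85 high, left of the caddy; bystander. Origin: centre of its underside.
Not all that is in view belongs to the job. What is shaped like the spoon but purple or turquoise is not meant.

How it is judged:
At the end, for the whole second after the job is handed in: Spoon and spatula lie flat (within 7 deg) on the floor of different long compartments, origin within 7 mm of floor height and 50 mm of mid-length; jar upright (within 5.7 deg) on the middle bay's floor, within 18 mm of its centre along each side; all at rest (x of spoon in the frame of caddy between -0.05 and 0.05 m and z of spoon in the frame of caddy between 0 and 0.012 m and angle between each of spoon, spatula's own z axis and vertical below 0.12 rad and linear speed of each of spoon, spatula, jar below 0.03 m/s and angular speed of each of spoon, spatula below 0.3 rad/s and x of spatula in the frame of caddy between -0.05 and 0.05 m and z of spatula in the frame of caddy between 0 and 0.012 m and ((y of spoon in the frame of caddy between 0.045 and 0.145 m and y of spatula in the frame of caddy between -0.145 and -0.045 m) or (y of spoon in the frame of caddy between -0.145 and -0.045 m and y of spatula in the frame of caddy between 0.045 and 0.145 m)) and x of jar in the frame of caddy between -0.018 and 0.018 m and y of jar in the frame of caddy between -0.018 and 0.018 m and z of jar in the frame of caddy below 0.012 m and angle between jar's own z axis and vertical below 0.1 rad); the robot touches nothing.
It fails at once if the knife, the yellow pepper or the bowl is pushed more than 40 mm from its place (distance of any of knife, yellow_pepper, bowl from where it was at the start of the episode above 0.04 m).
It fails at once if spoon, spatula or jar is dropped or thrown (faster than 0.7 m/s, as after a fall of 25 mm, with no finger touching it) ((linear speed of spoon above 0.7 m/s and contact force between spoon and the fingers below 0.01 N) or (linear speed of spatula above 0.7 m/s and contact force between spatula and the fingers below 0.01 N) or (linear speed of jar above 0.7 m/s and contact force between jar and the fingers below 0.01 N)).
It fails at once if the jar is tipped more than 40 degrees from upright (angle between jar's own z axis and vertical above 0.7 rad).
It also fails if it takes over 72 s, if anything falls off the work surface, if the arm or the gripper's body presses on something with over 40 N, if the wrist force passes 120 N, or if a joint passes its speed limit or range.

## Working session

There is one attempt and no reset: what is moved stays moved. The work goes in short steps, Python scripts to look and compute and a tool call to move; the robot and the scene stay as the last step left them, time stands still between calls to the robot, and variables do not carry over. Pictures are saved under pics/ and viewed, at most 10 in all, crops included, and the job is handed in when it is done.

Besides the shell and the picture viewer there is one more tool, called after "Emit:" as name(argument=value, ...), one argument or row to a line, values as JSON. arm_command: Moves the arm, as the interface text tells. Its arguments: {"type":"object","properties":{"deltas":{"type":"array"},"newtons":{"type":"number"}},"required":["deltas"]}

```bash
mkdir -p pics
cat > h.py <<'E'
import numpy as np, cv2
from scipy.spatial.transform import Rotation as R
from workcell import robot
def att(a):
    a=np.array(a,float)
    return a if a.shape==(3,3) else R.from_quat(a[[1,2,3,0]]).as_matrix()
def campose(s,obs=None):
    if 'origin' in s: return att(s['attitude']),np.array(s['origin'])
    Rt=att(obs['tcp_rot']);T=np.array(s['T_tool_cam'])
    return Rt@T[:3,:3], Rt@T[:3,3]+np.array(obs['ee_pos'])
def cloud(s,obs=None):
    Rm,o=campose(s,obs); z=s['range_z']; h,w=z.shape
    u,v=np.meshgrid(np.arange(w),np.arange(h))
    p=cv2.undistortPoints(np.stack([u,v],-1).reshape(-1,1,2).astype(np.float32),np.array(s['camera_matrix']),np.array(s['D'])).reshape(h,w,2)
    c=np.stack([p[...,0]*z,-p[...,1]*z,-z],-1)
    P=c@Rm.T+o; P[z<=0]=np.nan
    return P
def ray(s,px,zw,obs=None):
    Rm,o=campose(s,obs)
    p=cv2.undistortPoints(np.array([[px]],np.float32),np.array(s['camera_matrix']),np.array(s['D'])).ravel()
    d=Rm@np.array([p[0],-p[1],-1.]); return o+d*(zw-o[2])/d[2]
E
cat > a.py <<'E'
from h import *
np.set_printoptions(precision=4,suppress=True)
print(robot.get_obs())
for cam in ['top','side']:
    s=robot.snapshot(cam); cv2.imwrite(f'pics/{cam}0.png',s['image'])
    P=cloud(s); np.savez(f'{cam}.npz',P=P,im=s['image'])
    print(cam,s['origin'],s['attitude'],s['camera_matrix'])
    for l in ['spoon','spatula','jar','caddy','knife','yellow_pepper','bowl','board']:
        for m in robot.silhouettes(s,l)[:4]:
            q=P[m['region']]; q=q[~np.isnan(q[:,0])]
            print(l,round(m['confidence'],2),np.round(m['centre']),len(q),np.median(q,0) if len(q) else '', np.percentile(q,[2,98],axis=0).ravel() if len(q) else '')
    for l in ['caddy','spoon','spatula','jar','jar_bay','lane_left','lane_right','caddy_handle']:
        for m in robot.mark_of(s,l)[:3]:
            z={'caddy':0,'jar_bay':.005,'lane_left':.005,'lane_right':.005,'caddy_handle':.3}.get(l,.008)
            print('mark',l,round(m['confidence'],2),np.round(m['centre']),ray(s,m['centre'],z))
E
python3 a.py
```

```text
{'t': 0.0, 'joint_positions': array([-1.3261,  0.2212,  1.5276, -0.    ,  1.3947, -0.1261]), 'joint_velocities': array([-0.0004, -0.0005, -0.0016,  0.0007,  0.0006,  0.0002]), 'tau': array([  0.0009, -49.6903, -38.9392,  -0.0003,   0.0111,   0.    ]), 'ee_pos': array([ 0.2263, -0.5819,  0.2302]), 'tcp_rot': array([-0.0009,  0.9829,  0.1843, -0.0001]), 'wrist_force': array([-0.6276, -0.2507, -0.8785]), 'ft_torque': array([ 0.024 , -0.0422,  0.0202]), 'gripper_force': 0.0, 'gripper_width': 0.08543405483304707}
top [ 0.3474 -0.0086  1.4072] [ 0.7125  0.0188 -0.0321 -0.7006] [[383.8049   0.     275.4624]
 [  0.     383.8049 207.6078]
 [  0.       0.       1.    ]]
spoon 0.88 [372. 202.] 299 [ 0.4741 -0.385   0.0232] [ 0.3788 -0.4107  0.0128  0.541  -0.3668  0.0319]
spoon 0.79 [416. 218.] 347 [ 0.4195 -0.5612  0.0146] [ 0.3908 -0.6717 -0.0008  0.4559 -0.5079  0.0229]
spoon 0.64 [350. 276.] 338 [ 0.1997 -0.305   0.015 ] [ 0.1079 -0.367   0.0023  0.2477 -0.2639  0.0223]
spatula 0.57 [310. 191.] 436 [ 0.5112 -0.1517  0.0196] [ 0.3937 -0.1702  0.0079  0.5706 -0.1256  0.0301]
jar 0.77 [340. 19
[... 2510 characters left out ...]
 0.0085] [ 0.3567 -0.44    0.0021  0.7086 -0.0819  0.0152]
board 0.47 [293. 289.] 8271 [0.5716 0.1921 0.0182] [ 0.4471  0.0378 -0.0003  0.6892  0.3498  0.3124]
mark caddy 0.67 [292. 299.] [0.5721 0.1839 0.    ]
mark spoon 0.75 [218. 204.] [ 0.4727 -0.3638  0.008 ]
mark spoon 0.73 [232. 219.] [ 0.4846 -0.2549  0.008 ]
mark spoon 0.68 [218. 224.] [ 0.5398 -0.2635  0.008 ]
mark spatula 0.73 [248. 234.] [ 0.4897 -0.1473  0.008 ]
mark jar 0.9 [231. 217.] [ 0.482  -0.2636  0.008 ]
mark jar_bay 0.86 [294. 297.] [0.5648 0.1822 0.005 ]
mark lane_left 0.71 [314. 313.] [0.5609 0.271  0.005 ]
mark lane_right 0.97 [274. 283.] [0.5733 0.0976 0.005 ]
mark caddy_handle 0.9 [298. 224.] [0.5584 0.1795 0.3   ]
```

```bash
cat > b.py <<'E'
from h import *
np.set_printoptions(precision=4,suppress=True)
A=np.load('top.npz');B=np.load('side.npz')
P=np.r_[A['P'].reshape(-1,3),B['P'].reshape(-1,3)]; C=np.r_[A['im'].reshape(-1,3),B['im'].reshape(-1,3)].astype(int)
k=~np.isnan(P[:,0]);P=P[k];C=C[k]
def box(x0,x1,y0,y1,z0,z1): 
    return (P[:,0]>x0)&(P[:,0]<x1)&(P[:,1]>y0)&(P[:,1]<y1)&(P[:,2]>z0)&(P[:,2]<z1)
for n,b,s in [('spoonA',(.36,.56,-.43,-.35,.016,.04),179),('spat',(.37,.59,-.19,-.10,.0125,.04),187)]:
    q=P[box(*b)][:,:2].astype(np.float32); r=cv2.minAreaRect(q); c=q.mean(0)
    v=np.linalg.svd(q-c)[2][0]; v*=np.sign(v[0]); t=(q-c)@v; 
    w=(q-c)@np.array([-v[1],v[0]])
    print(n,len(q),'rect',r,'c',c,'ang',np.degrees(np.arctan2(v[1],v[0])),'t',np.percentile(t,[1,99]))
    for a in np.arange(-.1,.1,.02):
        m=(t>=a)&(t<a+.02)
        if m.sum()>3: print('  ',round(a,2),m.sum(),np.percentile(w[m],[5,95]),'mid',(c+v*(a+.01)+np.array([-v[1],v[0]])*np.percentile(w[m],[5,95]).mean()))
q=P[box(.43,.54,-.32,-.2,.095,.115)];rr=cv2.minEnclosingCircle(q[:,:2].astype(np.float32));print('jar top',rr,np.median(q,0))
q=P[box(.4,.75,0,.4,.295,.33)];print('handle',len(q)); 
c=q[:,:2].mean(0);v=np.linalg.svd(q[:,:2]-c)[2][0];t=(q[:,:2]-c)@v;print(c,np.degrees(np.arctan2(v[1],v[0])),np.percentile(t,[1,99]),c+v*(t.max()+t.min())/2)
q=P[box(.4,.75,0,.4,.034,.046)];print('caddy top rim',len(q),cv2.minAreaRect(q[:,:2].astype(np.float32)))
# floor points
q=P[box(.43,.7,.03,.36,.002,.01)];print('floor',len(q),cv2.minAreaRect(q[:,:2].astype(np.float32)))
im=A['im'][120:250,280:450];cv2.imwrite('pics/top_crop.png',cv2.resize(im,None,fx=4.6,fy=4.6,interpolation=cv2.INTER_CUBIC))
E
python3 b.py
```

```text
spoonA 476 rect ((0.46068787574768066, -0.3944631516933441), (0.06567336618900299, 0.18693643808364868), 85.98269653320312) c [ 0.473  -0.3874] ang -8.89827 t [-0.1016  0.0733]
   -0.1 46 [-0.0093  0.0117] mid [ 0.3843 -0.3723]
   -0.08 32 [-0.0088  0.0088] mid [ 0.4039 -0.3765]
   -0.06 30 [-0.0208  0.0078] mid [ 0.4226 -0.3861]
   -0.04 44 [-0.008   0.0104] mid [ 0.4436 -0.3816]
   -0.02 51 [-0.0089  0.0112] mid [ 0.4633 -0.3847]
   0.0 52 [-0.0083  0.0124] mid [ 0.4832 -0.3869]
   0.02 67 [-0.0197  0.0154] mid [ 0.5024 -0.3942]
   0.04 81 [-0.0232  0.0241] mid [ 0.5225 -0.3947]
   0.06 61 [-0.0164  0.0191] mid [ 0.5424 -0.3969]
spat 816 rect ((0.48050010204315186, -0.14579829573631287), (0.21683043241500854, 0.08957704156637192), 0.5430376529693604) c [ 0.4982 -0.148 ] ang 2.8009608 t [-0.1179  0.0832]
   -0.1 44 [-0.0142  0.0412] mid [ 0.4077 -0.1389]
   -0.08 44 [-0.0193  0.042 ] mid [ 0.4278 -0.1401]
   -0.06 55 [-0.0317  0.0144] mid [ 0.4487 -0.1591]
   -0.04 76 [-0.0314  0.0228] mid [ 0.4685 -0.1538]
   -0.02 56 [-0.0104  0.0252] mid [ 0.4879 -0.1411]
   0.0 138 [-0.0279  0.0237] mid [ 0.5083 -0.1496]
   0.02 123 [-0.0235  0.0257] mid [ 0.5282 -0.1454]
   0.04 129 [-0.0246  0.0241] mid [ 0.5482 -0.1458]
   0.06 87 [-0.0397  0.0254] mid [ 0.5685 -0.1517]
   0.08 11 [-0.0241  0.0422] mid [ 0.5877 -0.1346]
jar top ((0.48497697710990906, -0.26095783710479736), 0.034556616097688675) [ 0.4826 -0.2607  0.1059]
handle 1790
[0.5688 0.197 ] 92.28258824261734 [-0.1612  0.1521] [0.569  0.1921]
caddy top rim 1734 ((0.5668259263038635, 0.19347354769706726), (0.246116042137146, 0.3166411221027374), 2.41534161567688)
floor 6398 ((0.5650123953819275, 0.19498896598815918), (0.27000197768211365, 0.32988548278808594), 0.023865660652518272)
```

View pics/top0.png

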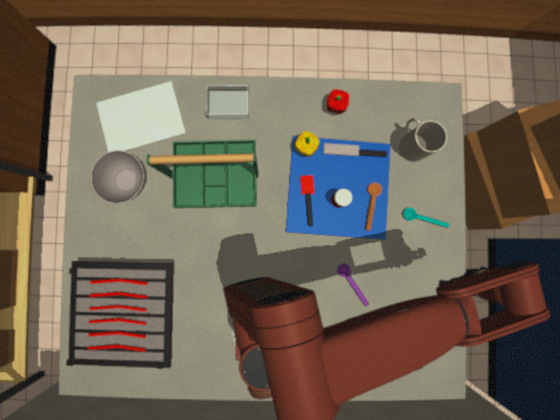

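View pics/side0.png

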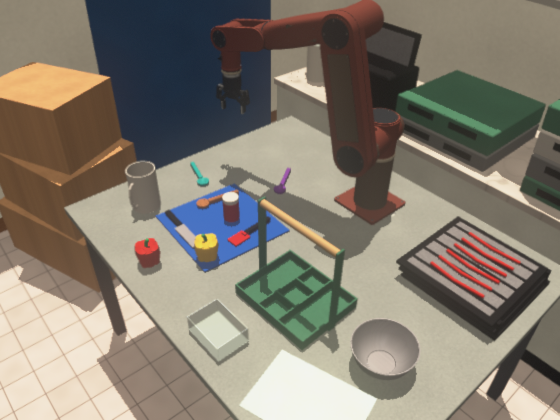

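```bash
cat >> h.py <<'E'
def Rdes(psi,th): return R.from_euler('z',psi,degrees=True)*R.from_euler('y',-th,degrees=True)*R.from_matrix(np.diag([1.,-1,-1]))
def plan(tcp,psi,th):
    """remaining shift in call units (0.2 m) and turn in units of 60 deg"""
    o=robot.get_obs(); d=(np.array(tcp)-o['ee_pos'])/.2
    r=(Rdes(psi,th)*R.from_matrix(att(o['tcp_rot'])).inv()).as_rotvec()/np.radians(60)
    print('t',round(o['t'],2),'tcp',o['ee_pos'].round(4),'w',round(o['gripper_width'],4),'shift',d.round(3),'turn',r.round(3))
CAD=np.array([.567,.193]);CY=2.4
def cad(x,y): c,s=np.cos(np.radians(CY)),np.sin(np.radians(CY)); return CAD+[c*x-s*y,s*x+c*y]
E
cat > c.py <<'E'
from h import *
A=np.load('top.npz');B=np.load('side.npz')
for X in (A,B):
    P=X['P'].reshape(-1,3);C=X['im'].reshape(-1,3).astype(int)
    k=(P[:,0]>.37)&(P[:,0]<.6)&(P[:,1]>-.2)&(P[:,1]<-.09)&(P[:,2]>.004)&(P[:,2]<.04)
    P=P[k];C=C[k]; 
    red=(C[:,2]>C[:,0]+60)&(C[:,2]>C[:,1]+60); blk=(C.max(1)<60)
    for n,m in (('red',red),('blk',blk)):
        q=P[m][:,:2]; 
        if len(q)<5: print(n,len(q)); continue
        c=np.median(q,0); v=np.linalg.svd(q-c)[2][0]; print(n,len(q),c,np.degrees(np.arctan2(v[1],v[0])),np.percentile(q,[2,98],axis=0).ravel(),np.median(P[m][:,2]))
    if blk.sum()>5 and red.sum()>5: d=P[red].mean(0)-P[blk].mean(0);print('dir',np.degrees(np.arctan2(d[1],d[0])))
plan([.4216,-.377,.12],-8.5,15)
E
python3 c.py
```

```text
red 226 [ 0.53589332 -0.14791384] -174.84151877975373 [ 0.50284679 -0.17022755  0.56641586 -0.12576927] 0.017432628726733568
blk 113 [ 0.44446121 -0.15218064] -174.78010125958693 [ 0.39109695 -0.16290905  0.49540507 -0.14421442] 0.026005380591800353
dir 3.3662909945311337
red 182 [ 0.53693626 -0.14188902] 2.225193993170551 [ 0.50413657 -0.16647194  0.5685535  -0.11984188] 0.01816607370299106
blk 12 [ 0.46145719 -0.1444792 ] 5.271918039537198 [ 0.39410492 -0.15193438  0.4846489  -0.14133826] 0.020113432190337677
dir 1.643390746879647
t 1.7 tcp [ 0.2265 -0.5825  0.2313] w 0.0852 shift [ 0.976  1.028 -0.556] turn [ 0.028 -0.251 -0.493]
```

View pics/top_crop.png

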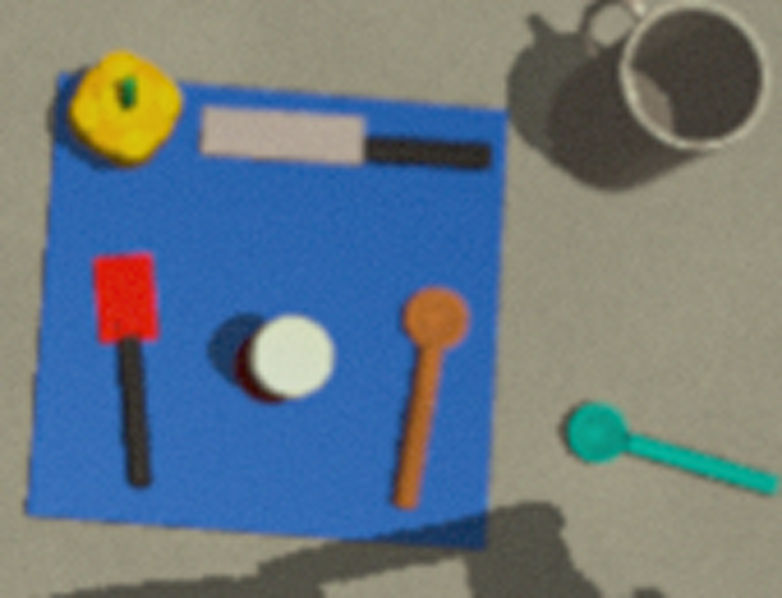

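Candidates for the spoon in the top picture are the brown one on the board (372,202), the turquoise one (421,217) and the purple one (351,282). I choose the brown one, and the crop confirms it. The jar is at (342,198) and the spatula at (307,200), with its blade at the far end. Next I move to hover over the spoon's handle.

Emit:
arm_command(
  deltas=[
    [0.2,0.2,-0.05,0,-0.05,-0.1,0.4],
    [0.4,0.4,-0.1,0.01,-0.1,-0.2,0.4],
    [0.6,0.6,-0.2,0.01,-0.15,-0.3,0.4],
    [0.8,0.8,-0.3,0.02,-0.2,-0.4,0.4],
    [0.97,1,-0.4,0.028,-0.25,-0.49,0.4],
    [0.97,1,-0.4,0.028,-0.25,-0.49,0.4],
    [0.97,1,-0.4,0.028,-0.25,-0.49,0.4],
    [0.97,1,-0.4,0.028,-0.25,-0.49,0.4],
    [0.97,1,-0.4,0.028,-0.25,-0.49,0.4],
    [0.97,1,-0.4,0.028,-0.25,-0.49,0.4],
  ],
  newtons=50,
)

```text
t: 2.7
ee_pos: [0.4202, -0.3842, 0.1523]
tcp_rot: [0.01, 0.989, -0.073, 0.13]
wrist_force: [-0.1, -0.0, -0.4]
gripper_width: 0.0512
gripper_force: 0.0
```

```bash
cat > w.py <<'E'
from h import *
import sys
np.set_printoptions(precision=4,suppress=True)
o=robot.get_obs(); s=robot.snapshot('wrist'); cv2.imwrite(f'pics/{sys.argv[1]}.png',s['image']); P=cloud(s,o)
for l in sys.argv[2:]:
    for m in robot.silhouettes(s,l)[:2]:
        q=P[m['region']]; q=q[~np.isnan(q[:,0])]; q=q[(q[:,2]>.013)&(q[:,2]<.04)]
        if len(q)<20: continue
        h=q[q[:,2]>.021][:,:2]; h=h if len(h)>20 else q[:,:2]
        c=h.mean(0); v=np.linalg.svd(h-c,full_matrices=False)[2][0]; v*=np.sign(v[0]); t=(q[:,:2]-c)@v
        print(l,round(m['confidence'],2),m['centre'],len(q),'c',c,'ang',np.degrees(np.arctan2(v[1],v[0])),'ends',c+v*np.percentile(t,.5),c+v*np.percentile(t,99.5),'z',np.percentile(q[:,2],[5,95]))
E
python3 w.py w1 spoon; python3 -c "
from h import *
plan([.4216,-.377,.013],-8.5,15)"
```

```text
spoon 0.88 [271.1, 156.9] 5298 c [ 0.4618 -0.3857] ang -9.859364424462669 ends [ 0.3734 -0.3704] [ 0.5452 -0.4002] z [0.0161 0.0272]
spoon 0.57 [447.2, 200.9] 3048 c [ 0.4205 -0.5768] ang 74.29007679665987 ends [ 0.3984 -0.6552] [ 0.4401 -0.5071] z [0.0135 0.0192]
t 2.8 tcp [ 0.42   -0.3839  0.1519] w 0.0515 shift [ 0.008  0.034 -0.695] turn [ 0.001 -0.001 -0.001]
```

View pics/w1.png

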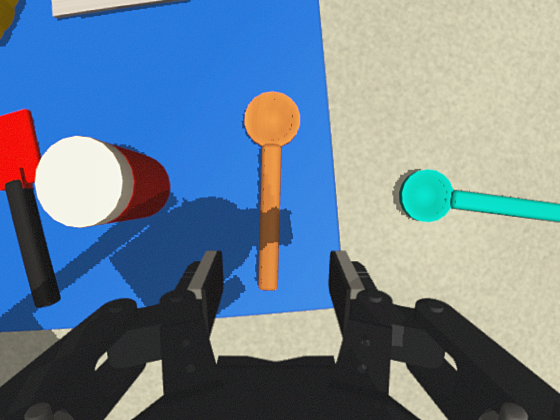

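The wrist view shows the brown handle at (268,215) midway between the fingers, its head at (272,120), and the turquoise spoon well aside at (427,195). The fit agrees with the top camera to about 2 mm, so I descend and grip.

Emit:
arm_command(
  deltas=[
    [0.01,0.025,-0.15,0,0,-0.01,0.4],
    [0.01,0.025,-0.3,0,0,-0.01,0.4],
    [0.01,0.025,-0.45,0,0,-0.01,0.4],
    [0.01,0.025,-0.58,0,0,-0.01,0.4],
    [0.01,0.025,-0.65,0,0,-0.01,0.4],
    [0.01,0.025,-0.69,0,0,-0.01,0.4],
    [0.01,0.025,-0.69,0,0,-0.01,0.4],
    [0.01,0.025,-0.69,0,0,-0.01,1],
    [0.01,0.025,-0.69,0,0,-0.01,1],
    [0.01,0.025,-0.69,0,0,-0.01,1],
  ],
)

```text
t: 3.8
ee_pos: [0.4233, -0.3788, 0.015]
tcp_rot: [0.011, 0.988, -0.077, 0.13]
wrist_force: [-0.1, -0.6, 3.5]
gripper_width: 0.0165
gripper_force: 49.7
```

Emit:
arm_command(
  deltas=[
    [0,0,0,0,0,0,1],
    [0,0,0,0,0,0,1],
    [0,0,0,0,0,0,1],
    [0,0,0.05,0,0,0,1],
    [0,0,0.1,0,0,0,1],
    [0,0,0.15,0,0,0,1],
    [0,0,0.15,0,0,0,1],
    [0,0,0.15,0,0,0,1],
    [0,0,0.15,0,0,0,1],
    [0,0,0.15,0,0,0,1],
  ],
)

```text
t: 4.8
ee_pos: [0.4222, -0.3771, 0.0427]
tcp_rot: [0.01, 0.989, -0.077, 0.129]
wrist_force: [-0.9, 1.1, 0.2]
gripper_width: 0.0166
gripper_force: 49.1
```

```bash
python3 -c "
from h import *
o=robot.get_obs();print(o['gripper_force'])
p=cad(-.15,.095);print('pre',p,'fin',cad(-.045,.095))
plan([p[0],p[1],.17],CY,15)"; python3 w.py w2 spoon
```

```text
49.083736538887024
pre [0.41315339 0.28163532] fin [0.51806129 0.28603226]
t 4.8 tcp [ 0.4222 -0.3771  0.0427] w 0.0166 shift [-0.045  3.294  0.636] turn [-0.001 -0.002  0.189]
spoon 0.59 [519.8, 193.4] 2563 c [ 0.4342 -0.5294] ang -67.42605164262166 ends [ 0.4249 -0.5072] [ 0.4436 -0.5521] z [0.0132 0.0154]
```

Emit:
arm_command(
  deltas=[
    [-0.03,0,0.15,0,0,0,1],
    [-0.06,0,0.3,0,0,0.03,1],
    [-0.09,0,0.45,0,0,0.06,1],
    [-0.12,0.05,0.6,0,0,0.09,1],
    [-0.14,0.2,0.64,0,0,0.12,1],
    [-0.14,0.35,0.64,0,0,0.15,1],
    [-0.14,0.5,0.64,0,0,0.19,1],
    [-0.14,0.65,0.64,0,0,0.19,1],
    [-0.14,0.8,0.64,0,0,0.19,1],
    [-0.14,0.95,0.64,0,0,0.19,1],
  ],
)

```text
t: 5.9
ee_pos: [0.3941, -0.1864, 0.171]
tcp_rot: [-0.003, 0.991, 0.021, 0.13]
wrist_force: [0.4, 0.3, -0.0]
gripper_width: 0.0168
gripper_force: 49.1
```

Emit:
arm_command(
  deltas=[
    [0,0.1,0,0,0,0,1],
    [0,0.2,0,0,0,0,1],
    [0,0.3,0,0,0,0,1],
    [0,0.4,0,0,0,0,1],
    [0,0.5,0,0,0,0,1],
    [0,0.6,0,0,0,0,1],
    [0,0.7,0,0,0,0,1],
    [0,0.8,0,0,0,0,1],
    [0,0.9,0,0,0,0,1],
    [0,0.95,0,0,0,0,1],
  ],
)

```text
t: 6.9
ee_pos: [0.3941, 0.0039, 0.171]
tcp_rot: [-0.003, 0.991, 0.022, 0.13]
wrist_force: [0.7, 0.9, -1.0]
gripper_width: 0.0168
gripper_force: 49.1
```

```bash
python3 -c "
from h import *
p=cad(-.15,.095)
plan([p[0],p[1],.17],CY,15)"
```

```text
t 6.9 tcp [0.3941 0.0039 0.171 ] w 0.0168 shift [ 0.095  1.389 -0.005] turn [-0.    -0.002 -0.002]
```

Emit:
arm_command(
  deltas=[
    [0,0.1,0,0,0,0,1],
    [0,0.2,0,0,0,0,1],
    [0,0.3,0,0,0,0,1],
    [0,0.4,0,0,0,0,1],
    [0,0.5,0,0,0,0,1],
    [0,0.6,0,0,0,0,1],
    [0,0.7,0,0,0,0,1],
    [0,0.8,0,0,0,0,1],
    [0,0.9,0,0,0,0,1],
    [0,1,0,0,0,0,1],
  ],
)

```text
t: 7.9
ee_pos: [0.3941, 0.2034, 0.171]
tcp_rot: [-0.003, 0.991, 0.021, 0.13]
wrist_force: [0.7, -0.2, -0.5]
gripper_width: 0.0168
gripper_force: 49.1
```

Emit:
arm_command(
  deltas=[
    [0,0.1,0,0,0,0,1],
    [0,0.2,-0.05,0,0,0,1],
    [0,0.3,-0.1,0,0,0,1],
    [0,0.39,-0.15,0,0,0,1],
    [0,0.39,-0.2,0,0,0,1],
    [0,0.39,-0.25,0,0,0,1],
    [0,0.39,-0.25,0,0,0,1],
    [0,0.39,-0.25,0,0,0,1],
    [0,0.39,-0.25,0,0,0,1],
    [0,0.39,-0.25,0,0,0,1],
  ],
)

```text
t: 8.9
ee_pos: [0.3951, 0.2804, 0.1221]
tcp_rot: [-0.003, 0.991, 0.021, 0.13]
wrist_force: [0.7, 0.4, -0.6]
gripper_width: 0.0162
gripper_force: 49.1
```

```bash
cat > d.py <<'E'
from h import *
import sys
np.set_printoptions(precision=4,suppress=True)
o=robot.get_obs(); s=robot.snapshot('wrist'); cv2.imwrite(f'pics/{sys.argv[1]}.png',s['image']); P=cloud(s,o)
C=s['image'].astype(int)
g=(C[...,1]>C[...,2]*1.4)&(C[...,1]>C[...,0]*1.15)&(P[...,2]>.037)&(P[...,2]<.045)
q=P[g]; print('rim pts',len(q))
c,s_=np.cos(np.radians(CY)),np.sin(np.radians(CY)); L=(q[:,:2]-CAD)@np.array([[c,-s_],[s_,c]])
# offsets of long rails along y, cross walls along x
for y0 in (-147.5,-42.5,42.5,147.5):
    m=(abs(L[:,1]*1e3-y0)<9)&(abs(L[:,0])<.11)
    if m.sum()>40: f=np.polyfit(L[m,0],L[m,1]-y0/1e3,1); print('rail',y0,m.sum(),'off mm',np.median(L[m,1]*1e3-y0).round(1),'slope deg',np.degrees(f[0]).round(2))
for x0 in (-117.5,-42.5,42.5,117.5):
    m=(abs(L[:,0]*1e3-x0)<9)&(abs(L[:,1])<(.03 if abs(x0)<50 else .14))
    if m.sum()>40: print('cross',x0,m.sum(),'off mm',np.median(L[m,0]*1e3-x0).round(1))
sp=[m for m in robot.silhouettes(s,sys.argv[2]) if m['confidence']>.3][:1]
for m in sp:
    k=P[m['region']];k=k[~np.isnan(k[:,0])]; k=k[abs(k[:,2]-np.median(k[:,2]))<.03]
    x,y=k[:,0],k[:,1]; print(sys.argv[2],m['confidence'],m['centre'])
    for a in np.arange(x.min(),x.max(),.02):
        b=k[(x>=a)&(x<a+.02)]
        if len(b)>10: print('  ',np.median(b,0),len(b))
plan(list(cad(-.045,.095 if sys.argv[2]=='spoon' else -.095))+[.011],CY,15)
E
python3 d.py w3 spoon
```

```text
rim pts 7016
rail -42.5 1510 off mm -1.8 slope deg 0.05
rail 42.5 1278 off mm -2.6 slope deg 0.0
rail 147.5 1215 off mm -3.3 slope deg 0.47
cross -117.5 2226 off mm 0.4
cross -42.5 634 off mm -0.5
spoon 0.59 [275.0, 114.7]
   [0.3623 0.2791 0.1332] 1502
   [0.3814 0.2796 0.1332] 1553
   [0.4019 0.2803 0.1332] 1604
   [0.4216 0.281  0.1332] 1696
   [0.4416 0.2816 0.1332] 1672
   [0.4614 0.2822 0.133 ] 1672
   [0.4829 0.2834 0.1285] 3230
   [0.5017 0.2835 0.126 ] 4368
   [0.5146 0.2834 0.1292] 1104
t 9.0 tcp [0.3949 0.2804 0.1219] w 0.0162 shift [ 0.616  0.028 -0.554] turn [-0.    -0.    -0.001]
```

View pics/w3.png

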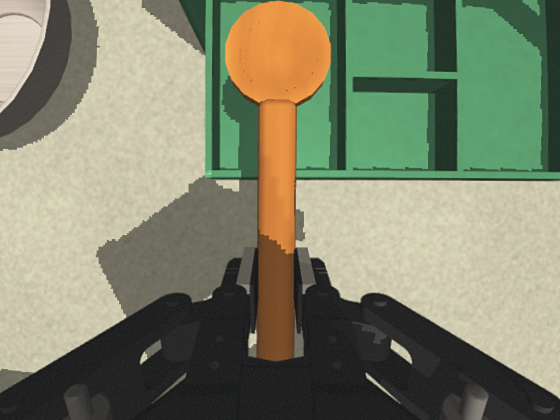

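The spoon is level in the fingers along (275,110–350), and its head is over the left lane, whose near wall is at row 175. I slide it in under the bar and lower it.

Emit:
arm_command(
  deltas=[
    [0.1,0.01,0,0,0,0,1],
    [0.2,0.015,-0.05,0,0,0,1],
    [0.3,0.015,-0.1,0,0,0,1],
    [0.4,0.015,-0.15,0,0,0,1],
    [0.5,0.015,-0.2,0,0,0,1],
    [0.6,0.015,-0.25,0,0,0,1],
    [0.615,0.015,-0.3,0,0,0,1],
    [0.615,0.015,-0.37,0,0,0,1],
    [0.615,0.015,-0.44,0,0,0,1],
    [0.615,0.015,-0.5,0,0,0,1],
  ],
)

```text
t: 10.0
ee_pos: [0.516, 0.2833, 0.0196]
tcp_rot: [-0.002, 0.991, 0.022, 0.129]
wrist_force: [-0.7, -0.2, -0.9]
gripper_width: 0.0165
gripper_force: 49.1
```

Emit:
arm_command(
  deltas=[
    [0,0,-0.02,0,0,0,1],
    [0,0,-0.04,0,0,0,1],
    [0,0,-0.05,0,0,0,1],
    [0,0,-0.05,0,0,0,1],
    [0,0,-0.05,0,0,0,1],
    [0,0,-0.05,0,0,0,0.7],
    [0,0,-0.05,0,0,0,0.5],
    [0,0,-0.05,0,0,0,0.5],
    [0,0,-0.05,0,0,0,0.5],
    [0,0,-0.05,0,0,0,0.5],
  ],
)

```text
t: 11.0
ee_pos: [0.5175, 0.2835, 0.0113]
tcp_rot: [-0.003, 0.991, 0.021, 0.13]
wrist_force: [-0.8, 0.0, -0.5]
gripper_width: 0.0424
gripper_force: 0.0
```

```bash
sed -i 's/CAD=.*;CY/CAD=np.array([.567,.1907]);CY/' h.py; python3 d.py w4 spoon
```

```text
rim pts 14460
rail 42.5 5390 off mm -0.2 slope deg -0.17
rail 147.5 5208 off mm -1.2 slope deg -0.02
cross -42.5 1695 off mm 0.4
cross 42.5 1908 off mm -0.6
spoon 0.95 [274.9, 113.5]
   [0.4854 0.2824 0.0231] 1549
   [0.505  0.2831 0.0231] 1605
   [0.525  0.2839 0.0231] 1677
   [0.5448 0.2847 0.0231] 1685
   [0.5649 0.2848 0.0232] 1667
   [0.5846 0.2858 0.0231] 1672
   [0.6062 0.2871 0.0186] 3328
   [0.625  0.2869 0.0162] 4417
   [0.6378 0.2868 0.0193] 1029
t 11.1 tcp [0.5175 0.2835 0.0113] w 0.043 shift [ 0.003  0.001 -0.001] turn [ 0.    -0.001 -0.001]
```

The spoon lies flat on the lane floor (top at 23 mm, which is the 5 mm floor plus 18). I retreat and go to the spatula.

Emit:
arm_command(
  deltas=[
    [-0.02,0,0.08,0,0,0,0.4],
    [-0.05,0,0.2,0,0,0,0.4],
    [-0.1,0,0.35,0,0,0,0.4],
    [-0.2,0,0.5,0,0,0,0.4],
    [-0.35,0,0.6,0,0,0,0.4],
    [-0.5,0,0.6,0,0,0,0.4],
    [-0.55,-0.15,0.6,0,0,0,0.4],
    [-0.55,-0.3,0.6,0,0,0,0.4],
    [-0.55,-0.5,0.6,0,0,0,0.4],
    [-0.55,-0.7,0.6,0,0,0,0.4],
  ],
)

```text
t: 12.1
ee_pos: [0.4072, 0.1428, 0.1315]
tcp_rot: [-0.003, 0.991, 0.022, 0.13]
wrist_force: [1.4, -0.4, -1.0]
gripper_width: 0.051
gripper_force: 0.0
```

Emit:
arm_command(
  deltas=[
    [0,-0.15,0,0,0,0,0.4],
    [0,-0.35,0,0,0,0,0.4],
    [0,-0.55,0,0,0,0,0.4],
    [0,-0.75,0,0,0,0,0.4],
    [0,-0.95,0,0,0,0,0.4],
    [0,-1,0,0,0,0,0.4],
    [0,-1,0,0,0,0,0.4],
    [0,-1,0,0,0,0,0.4],
    [0,-1,0,0,0,0,0.4],
    [0,-1,0,0,0,0,0.4],
  ],
)

```text
t: 13.1
ee_pos: [0.4074, -0.0554, 0.1312]
tcp_rot: [-0.003, 0.991, 0.022, 0.13]
wrist_force: [-0.2, -0.9, 0.3]
gripper_width: 0.0514
gripper_force: 0.0
```

Emit:
arm_command(
  deltas=[
    [0.02,-0.1,0,0,0,0.01,0.4],
    [0.05,-0.25,0,0,0,0.02,0.4],
    [0.1,-0.4,0,0,0,0.02,0.4],
    [0.12,-0.48,0,0,0,0.02,0.4],
    [0.12,-0.48,0,0,0,0.02,0.4],
    [0.12,-0.48,0,0,0,0.02,0.4],
    [0.12,-0.48,0,0,0,0.02,0.4],
    [0.12,-0.48,0,0,0,0.02,0.4],
    [0.12,-0.48,0,0,0,0.02,0.4],
    [0.12,-0.48,0,0,0,0.02,0.4],
  ],
)

```text
t: 14.1
ee_pos: [0.4315, -0.1521, 0.1314]
tcp_rot: [-0.004, 0.991, 0.032, 0.13]
wrist_force: [-0.7, -0.4, 1.1]
gripper_width: 0.0511
gripper_force: 0.0
```

```bash
python3 w.py w5 spatula; python3 -c "
from h import *
plan([.432,-.1525,.014],4,15)"
```

```text
spatula 0.9 [276.4, 138.9] 7410 c [ 0.4501 -0.155 ] ang 5.0725324534272955 ends [ 0.387  -0.1607] [ 0.5676 -0.1446] z [0.0164 0.027 ]
spatula 0.56 [38.3, 95.2] 4399 c [0.5315 0.0376] ang 0.25350513182797213 ends [0.4537 0.0373] [0.6222 0.038 ] z [0.0147 0.0395]
t 14.2 tcp [ 0.4315 -0.1523  0.1314] w 0.0514 shift [ 0.002 -0.001 -0.587] turn [ 0.001 -0.001  0.005]
```

View pics/w5.png

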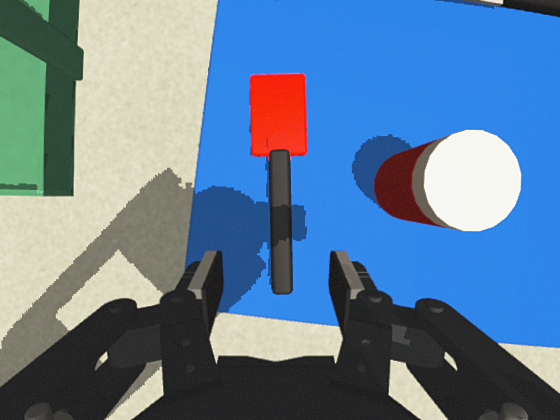

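The black handle runs from (280,150) to (283,292) between the fingers and the red blade is at (278,115); the jar at (470,180) is clear. I descend and grip.

Emit:
arm_command(
  deltas=[
    [0,-0.02,-0.15,0,0,0.02,0.4],
    [0,-0.02,-0.3,0,0,0.02,0.4],
    [0,-0.02,-0.45,0,0,0.02,0.4],
    [0,-0.02,-0.54,0,0,0.02,0.4],
    [0,-0.02,-0.585,0,0,0.02,0.4],
    [0,-0.02,-0.585,0,0,0.02,0.4],
    [0,-0.02,-0.585,0,0,0.02,1],
    [0,-0.02,-0.585,0,0,0.02,1],
    [0,-0.02,-0.585,0,0,0.02,1],
    [0,-0.02,-0.585,0,0,0.02,1],
  ],
)

```text
t: 15.2
ee_pos: [0.4327, -0.1574, 0.0159]
tcp_rot: [-0.004, 0.99, 0.042, 0.131]
wrist_force: [-2.4, 0.4, 7.4]
gripper_width: 0.0163
gripper_force: 49.8
```

Emit:
arm_command(
  deltas=[
    [0,0,0,0,0,0,1],
    [0,0,0,0,0,0,1],
    [0,0,0.1,0,0,0,1],
    [-0.05,0,0.2,0,0,-0.01,1],
    [-0.1,0,0.3,0,0,-0.02,1],
    [-0.15,0,0.4,0,0,-0.03,1],
    [-0.18,0.1,0.5,0,0,-0.045,1],
    [-0.18,0.2,0.55,0,0,-0.045,1],
    [-0.18,0.3,0.55,0,0,-0.045,1],
    [-0.18,0.4,0.55,0,0,-0.045,1],
  ],
)

```text
t: 16.2
ee_pos: [0.3958, -0.0761, 0.1254]
tcp_rot: [-0.002, 0.991, 0.019, 0.131]
wrist_force: [0.7, 0.0, -1.1]
gripper_width: 0.0164
gripper_force: 49.0
```

Emit:
arm_command(
  deltas=[
    [0,0.1,0,0,0,0,1],
    [0,0.2,0,0,0,0,1],
    [0,0.3,0,0,0,0,1],
    [0,0.4,0,0,0,0,1],
    [0,0.5,0,0,0,0,1],
    [0,0.6,0,0,0,0,1],
    [0,0.7,0,0,0,0,1],
    [0,0.8,0,0,0,0,1],
    [0,0.82,0,0,0,0,1],
    [0,0.82,0,0,0,0,1],
  ],
)

```text
t: 17.2
ee_pos: [0.3953, 0.0879, 0.1244]
tcp_rot: [-0.002, 0.991, 0.02, 0.13]
wrist_force: [0.5, -0.2, -1.0]
gripper_width: 0.0165
gripper_force: 49.1
```

```bash
python3 d.py w6 spatula
```

```text
rim pts 6727
rail -147.5 1168 off mm -0.3 slope deg -0.76
rail -42.5 1212 off mm -0.8 slope deg -0.0
rail 42.5 1396 off mm -1.7 slope deg -0.15
cross -117.5 2163 off mm 0.4
cross -42.5 618 off mm -0.5
spatula 0.67 [275.4, 107.6]
   [0.3621 0.0865 0.1347] 1491
   [0.3815 0.0871 0.1347] 1556
   [0.4015 0.0881 0.1347] 1595
   [0.4216 0.0888 0.1346] 1654
   [0.4415 0.0897 0.1345] 1696
   [0.4644 0.0911 0.1319] 2794
   [0.4817 0.0915 0.1258] 3840
   [0.5014 0.0924 0.1257] 3883
   [0.5183 0.0923 0.1256] 2618
t 17.3 tcp [0.3954 0.087  0.1244] w 0.0164 shift [ 0.653  0.034 -0.567] turn [ 0.001 -0.001  0.004]
```

Emit:
arm_command(
  deltas=[
    [0.1,0.01,0,0,0,0,1],
    [0.2,0.02,-0.05,0,0,0,1],
    [0.3,0.03,-0.1,0,0,0,1],
    [0.4,0.03,-0.15,0,0,0,1],
    [0.5,0.03,-0.2,0,0,0,1],
    [0.6,0.03,-0.25,0,0,0,1],
    [0.645,0.03,-0.3,0,0,0,1],
    [0.645,0.03,-0.37,0,0,0,1],
    [0.645,0.03,-0.44,0,0,0,1],
    [0.645,0.03,-0.5,0,0,0,1],
  ],
)

```text
t: 18.3
ee_pos: [0.5244, 0.0922, 0.0234]
tcp_rot: [-0.002, 0.991, 0.018, 0.13]
wrist_force: [0.1, 0.5, -0.6]
gripper_width: 0.0165
gripper_force: 49.1
```

Emit:
arm_command(
  deltas=[
    [0,0,-0.02,0,0,0,1],
    [0,0,-0.04,0,0,0,1],
    [0,0,-0.057,0,0,0,1],
    [0,0,-0.057,0,0,0,1],
    [0,0,-0.057,0,0,0,1],
    [0,0,-0.057,0,0,0,0.7],
    [0,0,-0.057,0,0,0,0.5],
    [0,0,-0.057,0,0,0,0.5],
    [0,0,-0.057,0,0,0,0.5],
    [0,0,-0.057,0,0,0,0.5],
  ],
)

```text
t: 19.3
ee_pos: [0.5245, 0.0935, 0.013]
tcp_rot: [-0.002, 0.991, 0.019, 0.13]
wrist_force: [-0.4, 0.1, -0.1]
gripper_width: 0.0428
gripper_force: 0.0
```

```bash
python3 d.py w7 spatula
```

```text
rim pts 14162
rail -147.5 5156 off mm -0.1 slope deg -0.08
rail -42.5 5429 off mm -1.0 slope deg 0.06
cross -42.5 1566 off mm 0.6
cross 42.5 1758 off mm -0.5
spatula 0.69 [275.2, 109.0]
   [0.4877 0.0921 0.023 ] 986
   [0.504  0.0925 0.0231] 1597
   [0.5239 0.0932 0.0231] 1643
   [0.5439 0.0941 0.0231] 1660
   [0.5638 0.0949 0.0231] 1721
   [0.5856 0.0965 0.0229] 1997
   [0.6035 0.0968 0.0147] 3875
   [0.6237 0.0975 0.0144] 3963
   [0.6437 0.0982 0.0144] 3886
   [0.6542 0.0825 0.0139] 76
t 19.4 tcp [0.5245 0.0935 0.0129] w 0.0427 shift [ 0.008  0.002 -0.01 ] turn [ 0.    -0.001  0.004]
```

Both utensils lie flat. I retreat and move over the jar, leaning the tool back to 40° and opening fully.

Emit:
arm_command(
  deltas=[
    [-0.02,0,0.08,0,0,0,0.4],
    [-0.05,0,0.2,0,0,0,0.4],
    [-0.1,0,0.35,0,0,0,0.4],
    [-0.2,0,0.5,0,0,0,0.4],
    [-0.35,0,0.65,0,0,0,0.4],
    [-0.5,0,0.8,0,0,0,0.4],
    [-0.55,-0.15,0.9,0,0,0,0.4],
    [-0.55,-0.3,0.9,0,0,0,0.4],
    [-0.55,-0.5,0.9,0,0,0,0.4],
    [-0.55,-0.7,0.9,0,0,0,0.4],
  ],
)

```text
t: 20.4
ee_pos: [0.4145, -0.0476, 0.1937]
tcp_rot: [-0.002, 0.991, 0.02, 0.131]
wrist_force: [1.4, 0.0, -0.2]
gripper_width: 0.0514
gripper_force: 0.0
```

Emit:
arm_command(
  deltas=[
    [0,-0.15,0,0,-0.05,0,0.2],
    [0,-0.35,0,0,-0.1,0,0],
    [0,-0.55,0,0,-0.15,0,0],
    [0.1,-0.75,0,0,-0.2,0,0],
    [0.2,-0.9,0,0,-0.25,0,0],
    [0.3,-1,0,0,-0.3,0,0],
    [0.35,-1,0,0.01,-0.36,0,0],
    [0.35,-1,0,0.018,-0.417,0,0],
    [0.35,-1,0,0.018,-0.417,0,0],
    [0.35,-1,0,0.018,-0.417,0,0],
  ],
)

```text
t: 21.4
ee_pos: [0.484, -0.2467, 0.1926]
tcp_rot: [-0.007, 0.94, 0.017, 0.341]
wrist_force: [0.2, 0.2, 1.3]
gripper_width: 0.0853
gripper_force: 0.0
```

```bash
cat > j.py <<'E'
from h import *
import sys
np.set_printoptions(precision=4,suppress=True)
o=robot.get_obs(); s=robot.snapshot('wrist'); cv2.imwrite(f'pics/{sys.argv[1]}.png',s['image']); P=cloud(s,o)
for m in robot.silhouettes(s,'jar')[:2]:
    k=P[m['region']];k=k[~np.isnan(k[:,0])]; zt=np.percentile(k[:,2],95); t=k[abs(k[:,2]-zt)<.003][:,:2]
    if len(t)>20: print('jar',m['confidence'],m['centre'],'top z',zt,'circle',cv2.minEnclosingCircle(t.astype(np.float32)),'mean',t.mean(0),'mid',(np.percentile(t,1,axis=0)+np.percentile(t,99,axis=0))/2)
plan([.501,-.261,.058],CY,40)
E
python3 j.py w8
```

```text
jar 0.87 [296.7, 295.6] top z 0.10754437179556853 circle ((0.4821218252182007, -0.2641269564628601), 0.03009560890495777) mean [ 0.4808 -0.264 ] mid [ 0.4818 -0.264 ]
t 21.5 tcp [ 0.4847 -0.2467  0.1935] w 0.0856 shift [ 0.081 -0.072 -0.678] turn [-0.001 -0.001  0.003]
```

Emit:
arm_command(
  deltas=[
    [0.03,-0.04,0,0,0,0,0],
    [0.07,-0.087,-0.05,0,0,0,0],
    [0.07,-0.087,-0.15,0,0,0,0],
    [0.07,-0.087,-0.27,0,0,0,0],
    [0.07,-0.087,-0.39,0,0,0,0],
    [0.07,-0.087,-0.5,0,0,0,0],
    [0.07,-0.087,-0.6,0,0,0,0],
    [0.07,-0.087,-0.65,0,0,0,0],
    [0.07,-0.087,-0.68,0,0,0,0],
    [0.07,-0.087,-0.68,0,0,0,0],
  ],
)

```text
t: 22.5
ee_pos: [0.4987, -0.2635, 0.0566]
tcp_rot: [-0.008, 0.94, 0.018, 0.341]
wrist_force: [-0.6, 0.6, 0.2]
gripper_width: 0.0858
gripper_force: 0.0
```

Emit:
arm_command(
  deltas=[
    [0,0,0,0,0,0,0.2],
    [0,0,0,0,0,0,0.4],
    [0,0,0,0,0,0,1],
    [0,0,0,0,0,0,1],
    [0,0,0,0,0,0,1],
    [0,0,0,0,0,0,1],
    [0,0,0.05,0,0,0,1],
    [0,0,0.1,0,0,0,1],
    [0,0,0.15,0,0,0,1],
    [0,0,0.15,0,0,0,1],
  ],
)

```text
t: 23.5
ee_pos: [0.4987, -0.2645, 0.0879]
tcp_rot: [-0.007, 0.939, 0.018, 0.342]
wrist_force: [0.2, 0.0, -1.9]
gripper_width: 0.0593
gripper_force: 54.1
```

```bash
python3 j.py w9; python3 -c "
from h import *
s=robot.snapshot('side');cv2.imwrite('pics/s2.png',cv2.resize(s['image'][120:330,120:400],None,fx=2.8,fy=2.8))"
```

```text
jar 0.63 [275.3, 285.3] top z 0.13714023347339535 circle ((0.48198652267456055, -0.26544544100761414), 0.02990197017788887) mean [ 0.4815 -0.2655] mid [ 0.484  -0.2656]
t 23.6 tcp [ 0.4982 -0.2638  0.0865] w 0.0592 shift [ 0.014  0.014 -0.143] turn [-0.002 -0.001  0.003]
```

View pics/s2.png

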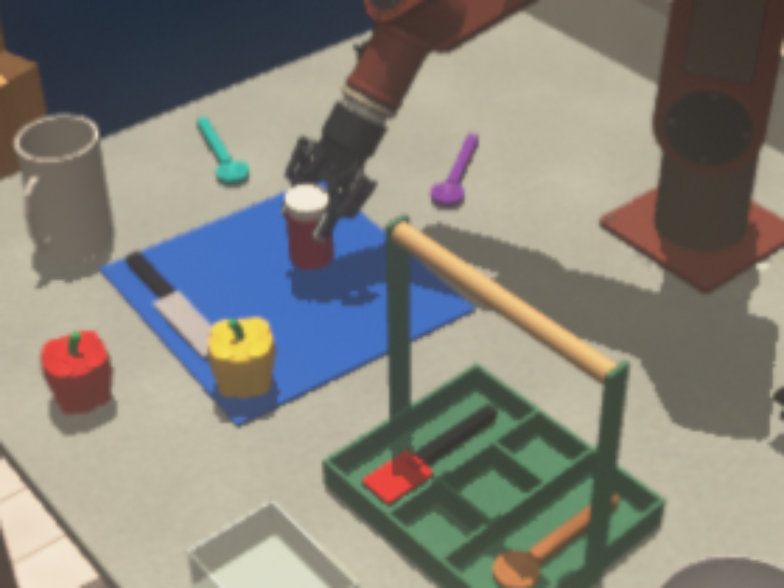

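The side view shows the jar at (310,225) upright in the fingers, the spatula at (430,450) and spoon at (555,545) in their lanes, and the bystanders untouched. I carry the jar across at x≈0.47, in front of the uprights.

Emit:
arm_command(
  deltas=[
    [0,0,0.05,0,0,0,1],
    [-0.02,0.05,0.1,0,0,0,1],
    [-0.04,0.12,0.15,0,0,0,1],
    [-0.06,0.2,0.15,0,0,0,1],
    [-0.06,0.3,0.15,0,0,0,1],
    [-0.06,0.4,0.15,0,0,0,1],
    [-0.06,0.5,0.15,0,0,0,1],
    [-0.06,0.6,0.15,0,0,0,1],
    [-0.06,0.7,0.15,0,0,0,1],
    [-0.06,0.8,0.15,0,0,0,1],
  ],
)

```text
t: 24.65
ee_pos: [0.4858, -0.1028, 0.1158]
tcp_rot: [-0.008, 0.94, 0.017, 0.341]
wrist_force: [0.2, -0.7, -2.1]
gripper_width: 0.0592
gripper_force: 54.1
```

Emit:
arm_command(
  deltas=[
    [0,0.1,0,0,0,0,1],
    [0,0.2,0,0,0,0,1],
    [0,0.3,0,0,0,0,1],
    [0,0.4,0,0,0,0,1],
    [0,0.5,0,0,0,0,1],
    [0,0.6,0,0,0,0,1],
    [0,0.7,0,0,0,0,1],
    [0,0.8,0,0,0,0,1],
    [0,0.9,0,0,0,0,1],
    [0,1,0,0,0,0,1],
  ],
)

```text
t: 25.65
ee_pos: [0.4855, 0.097, 0.1156]
tcp_rot: [-0.008, 0.94, 0.018, 0.341]
wrist_force: [-0.0, -1.2, -2.8]
gripper_width: 0.0588
gripper_force: 54.1
```

Emit:
arm_command(
  deltas=[
    [0,0.1,0,0,0,0,1],
    [0,0.2,0,0,0,0,1],
    [0,0.3,0,0,0,0,1],
    [0,0.4,0,0,0,0,1],
    [0,0.46,0,0,0,0,1],
    [0,0.475,0,0,0,0,1],
    [0,0.475,0,0,0,0,1],
    [0,0.475,0,0,0,0,1],
    [0,0.475,0,0,0,0,1],
    [0,0.475,0,0,0,0,1],
  ],
)

```text
t: 26.65
ee_pos: [0.4865, 0.1904, 0.1169]
tcp_rot: [-0.007, 0.94, 0.017, 0.342]
wrist_force: [0.3, -1.0, -1.8]
gripper_width: 0.0587
gripper_force: 54.2
```

```bash
sed -i 's/CAD=.*;CY/CAD=np.array([.567,.190]);CY/; ' h.py; sed -i 's/^plan.*/plan([.5835,.191,.055],CY,40)/' j.py; python3 j.py w10; python3 d.py w11 spoon|head -8
```

```text
jar 0.58 [274.6, 283.5] top z 0.16621145210418795 circle ((0.469826877117157, 0.1894393116235733), 0.029863320291042328) mean [0.4694 0.1894] mid [0.4719 0.1893]
jar 0.32 [281.1, 169.1] top z 0.12459096755902482 circle ((0.553307056427002, 0.1901359260082245), 0.15722040832042694) mean [0.564  0.1878] mid [0.5658 0.1897]
t 26.75 tcp [0.4866 0.1906 0.117 ] w 0.0593 shift [ 0.484  0.002 -0.31 ] turn [-0.002 -0.     0.004]
rim pts 8282
rail -147.5 1992 off mm 1.0 slope deg -0.08
rail -42.5 976 off mm 0.3 slope deg -0.01
rail 42.5 892 off mm -0.3 slope deg -0.05
rail 147.5 1966 off mm -0.8 slope deg -0.13
cross 42.5 438 off mm -1.0
cross 117.5 1770 off mm -1.5
spoon 0.8 [169.3, 191.6]
```

Emit:
arm_command(
  deltas=[
    [0.08,0,0,0,0,0,1],
    [0.16,0,0,0,0,0,1],
    [0.24,0,0,0,0,0,1],
    [0.32,0,0,0,0,0,1],
    [0.4,0,0,0,0,0,1],
    [0.46,0,0,0,0,0,1],
    [0.48,0,0,0,0,0,1],
    [0.48,0,-0.04,0,0,0,1],
    [0.48,0,-0.08,0,0,0,1],
    [0.48,0,-0.12,0,0,0,1],
  ],
)

```text
t: 27.85
ee_pos: [0.5814, 0.191, 0.0916]
tcp_rot: [-0.007, 0.94, 0.018, 0.341]
wrist_force: [0.9, 0.3, -1.1]
gripper_width: 0.0589
gripper_force: 54.2
```

Emit:
arm_command(
  deltas=[
    [0,0,-0.05,0,0,0,1],
    [0,0,-0.1,0,0,0,1],
    [0,0,-0.14,0,0,0,1],
    [0,0,-0.165,0,0,0,1],
    [0,0,-0.18,0,0,0,1],
    [0,0,-0.18,0,0,0,1],
    [0,0,-0.18,0,0,0,1],
    [0,0,-0.18,0,0,0,1],
    [0,0,-0.18,0,0,0,1],
    [0,0,-0.18,0,0,0,1],
  ],
)

```text
t: 28.85
ee_pos: [0.5826, 0.1911, 0.0572]
tcp_rot: [-0.007, 0.94, 0.018, 0.342]
wrist_force: [0.5, -0.5, -1.0]
gripper_width: 0.0595
gripper_force: 54.3
```

```bash
python3 j.py w12
```

```text
jar 0.95 [276.9, 285.2] top z 0.1064389312963385 circle ((0.5660931468009949, 0.1900111436843872), 0.02995346486568451) mean [0.5654 0.19  ] mid [0.568 0.19 ]
t 28.95 tcp [0.5826 0.1911 0.0571] w 0.0592 shift [ 0.005 -0.    -0.01 ] turn [-0.002 -0.     0.004]
```

Emit:
arm_command(
  deltas=[
    [0,0,-0.005,0,0,0,1],
    [0,0,-0.01,0,0,0,1],
    [0,0,-0.01,0,0,0,1],
    [0,0,-0.01,0,0,0,1],
    [0,0,-0.01,0,0,0,0.25],
    [0,0,-0.01,0,0,0,0],
    [0,0,-0.01,0,0,0,0],
    [0,0,-0.01,0,0,0,0],
    [0,0,-0.01,0,0,0,0],
    [0,0,-0.01,0,0,0,0],
  ],
)

```text
t: 29.95
ee_pos: [0.5825, 0.1913, 0.0552]
tcp_rot: [-0.007, 0.94, 0.018, 0.342]
wrist_force: [0.7, -0.9, 0.1]
gripper_width: 0.0857
gripper_force: 0.0
```

Emit:
arm_command(
  deltas=[
    [-0.03,0,0.036,0,0,0,0],
    [-0.08,0,0.095,0,0,0,0],
    [-0.14,0,0.167,0,0,0,0],
    [-0.22,0,0.262,0,0,0,0],
    [-0.3,0,0.358,0,0,0,0],
    [-0.4,0,0.45,0,0,0,0],
    [-0.5,0,0.5,0,0,0,0],
    [-0.6,0,0.5,0,0,0,0],
    [-0.6,0,0.5,0,0,0,0],
    [-0.6,0,0.5,0,0,0,0],
  ],
)

```text
t: 30.95
ee_pos: [0.4627, 0.1916, 0.1555]
tcp_rot: [-0.007, 0.939, 0.018, 0.342]
wrist_force: [0.9, -0.4, 0.2]
gripper_width: 0.0852
gripper_force: 0.0
```

```bash
python3 j.py w13; python3 -c "
from h import *
s=robot.snapshot('side');cv2.imwrite('pics/s3.png',cv2.resize(s['image'][150:360,140:420],None,fx=2.8,fy=2.8))"
```

```text
jar 0.81 [277.6, 168.4] top z 0.10433242402236956 circle ((0.5651269555091858, 0.19043132662773132), 0.030022483319044113) mean [0.5632 0.1906] mid [0.5643 0.1907]
t 31.05 tcp [0.4631 0.1913 0.1553] w 0.0854 shift [ 0.602 -0.002 -0.502] turn [-0.001 -0.001  0.004]
```

View pics/s3.png

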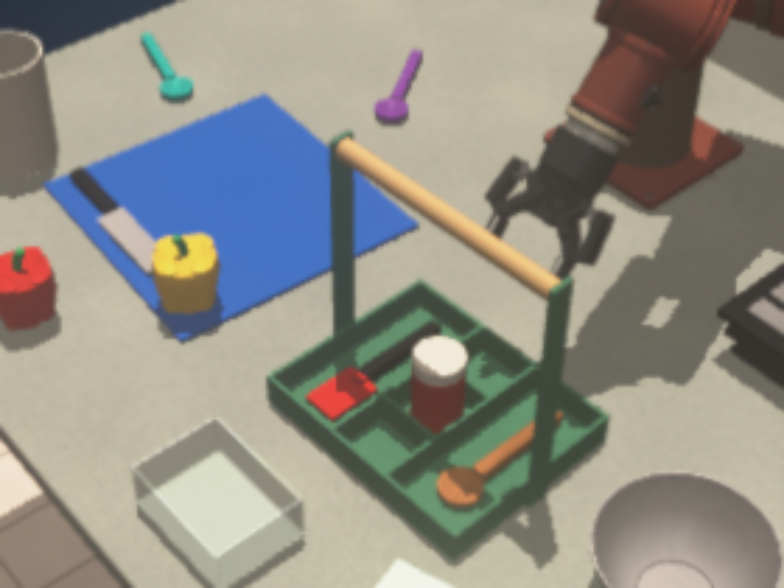

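The picture shows the jar standing in the middle bay at (440,380), the spatula at (380,365) and the spoon at (500,460) flat in their lanes, and the gripper clear. I hand the job in.

```bash
python3 -c "
from h import *
print(robot.finish_job())"
```

```text
the job is handed in; nothing more can be done
None
```

The caddy is packed and handed in at about 31 s: the spoon lies flat in the left lane, the spatula flat in the right lane, and the jar stands upright in the middle bay, with the knife, pepper and bowl not touched; the hand-in returned no verdict.

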